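# Seat a keyed tool holder in the presetter's spindle and turn its edge to the dial

### The arm

A 6-joint arm with a two-finger parallel gripper is mounted at the origin on the work surface. World frame = base frame: x ahead of the robot, y to its left, z up, the work surface at z = 0. Lengths are in m, angles in rad, forces in N, time in s.
With the tool pointing down it reaches from about 0.35 to 0.975 m from the base axis. Payload 4.9 kg.
Tool frame: the origin (TCP) lies at the very end of the fingers, on their centre line; the grasp point (between the pads) lies 19 mm behind it; x points along the fingers, y is the direction in which the jaws open and shut, and the axes are right-handed (so a half turn about x gives the same grasp; the last joint's range is limited). The gripper opens to 85 mm and grips with 20 to 120 N. Pads are 22 mm wide; open, the fingers measure 114 mm over their backs; the gripper's body (76 mm by 85 mm) begins 54 mm behind the grasp point. The pads swing forward as they close: fully open they stand 13 mm farther back than shut.
Start: joints at [-1.377, 0.053, 1.613, -0, 1.476, -0.119], TCP at [0.192, -0.595, 0.231] pointing down, gripper open.
Joint ranges: [-3.01, 3.01], [-1.01, 2.22], [0.06, 2.58], [-1.02, 4.17], [0.09, 2.62], [-3.14, 3.14]. Speed limits (rad/s): [2.57, 2.57, 3.14, 3.14, 3.14, 3.14].

### API

Orientations are given as a rotation vector (axis times angle).
In Python, from station import ctrl gives the robot as it stands. The module is installed in compiled form; this text tells all that it offers.
- The arm moves only by the shell command python3 -m handwheel 'ROWS' [FORCE]. ROWS is JSON, one flat list of numbers, 7 for each row, row after row: the opening, from 0 (shut) to 1 (fully open), then the shift along the tool's x, y, z in m, then the turn, a rotation vector about the tool's x, y, z in degrees. A call has 1 to 12 rows; each row is the pose to reach, as a shift and turn from the pose commanded when the call began, along the tool's axes at that moment; what a row does not reach only later rows make up. A row lasts 1/12 s, in which the tool goes at most 41.7 mm and 7.16 degrees, less where a joint would pass 70% of its speed; a pose out of reach is approached as far as the arm can. A call with a gripper value outside its range is refused whole. The fingers move at their own pace and stop on an object; FORCE is the grip in N (left out, the last holds). Time passes only in rows, so rows that repeat a pose let the fingers close. It gives the time, the measured TCP pose, the force and the opening at its end, in the units of the state.
- ctrl.get_obs(): the state, without advancing time (a new reading comes with each control period).
- ctrl.get_image(name): name is "scene" or "top"; returns (picture, depth): 420x560x3 uint8, blue, green, red; 420x560 float32, m along the optical axis (not along the pixel's ray), 0 where there is no reading.
- ctrl.camera_params(name): a dict with "fov_y" (degrees; the focal length in pixels is half the picture's height over the tangent of half this angle, whatever the lens; pixels are square), "cx", "cy" (the principal point, pixels), "dist_coeffs" ([k1, k2, p1, p2, k3] as OpenCV has them; the pictures are not rectified), "R" (3x3) and "t" (3): a world point X has camera coordinates R X + t. Camera axes: x right, y down, z forward; pixel columns grow to the right and rows downward; lengths in m; the calibration is good to about 2 mm. A picture is of the moment at which its call begins. camera_params takes no time and is no camera call.
- ctrl.finish_job(): hands the job in, once; it reports no verdict.
The state is a dict: "t": time; "q": joint angles; "dq": joint speeds; "effort": joint torques, N m; "tool_pos": TCP position; "tool_rot": TCP orientation; "contact_force": force on the tool from outside, world axes, zero at the start; "wrist_torque": the same for the moment, N m; "opening": finger opening in m.
Only numpy, scipy, OpenCV 4.12 (cv2) and the standard library are available. Lean on these libraries where they do the work, as an engineer would, in place of code of your own. Each camera call takes 0.05 s, during which the arm holds its last target.

### The job

Take the tool holder with the round collet nut and the short two-edged cutter out of the rack and load it into the tool presetter's spindle: lower it in and turn it under light pressure until its flange slots find the two drive keys and it drops fully home, flange flat on the spindle face. Then turn it, spindle and all, until a cutting edge points straight at the dial gauge's plunger, and let go. Never ram or force it down on the spindle, and leave the other holders and everything else on the bench where they are.

Things in the scene. Friction and masses are not known exactly. Their poses are not given: they have to be found in the camera images.
- holder: 30-taper tool holder to load, bare steel, 0.36 to 0.56 kg. Origin on its axis in the flange's lower face, z up to the cutter. Diameters by height z in mm: pull stud 12 (-70 to -48), taper 17.6 to 31.8 (-48 to 0), grooved flange 46 (0 to 20), neck 36 (20 to 40), round collet nut 42 (40 to 62), cutter 16 (62 to 83). Drive slots and cutting edges at its +x and -x.
- holder_nut (a point): Point on the holder's axis at mid height of the smooth round collet nut, 50 mm above the flange's lower face: grip the nut here from above, at any yaw. Axes as holder.
- holder_slot (a point): One of the flange's two open drive slots (16.5 mm wide, from 16.3 mm off the axis outward, full flange height), at its lower outer edge, 23 mm from the axis along the holder's +x; the other is opposite at -x. The cutter's two cutting inserts point the same two ways, so a half turn of the holder makes no difference.
- presetter: Bench tool presetter, heavy, fixed: grey cast base (x -104 to 104, y -85 to 360 mm, 55 mm high) with an upright spindle, a column 75 mm square and 397 mm high at y 305 mm with a carriage, and a dial gauge (y 118 to 198 mm, 164 to 216 mm high). Origin on the bench under the spindle axis; +y runs from the spindle axis to the dial and column.
- spindle_face (a point): Centre of the spindle's flat upper face (68 mm diameter), 105 mm above the bench; axes as presetter, it does not turn with the spindle. In the face is a taper bore, open 74 mm deep, that takes the holder's taper with 1.5 mm of play all round when home; then holder's origin lies at this point (up to 1.5 mm aside).
- spindle_keys (a point): Point on the spindle axis 8 mm above the face, level with the tops of two drive keys that stand on the face opposite each other, 18.5 to 32 mm from the axis, 14 mm wide. A holder that has not found them rides with its flange's lower face here, 8 mm too high; its slots drop over the keys within about 0.06 rad either way. Axes as presetter.
- spindle_axis (a point): On the spindle axis, 31 mm above the bench. The spindle turns either way with a light drag (about 0.06 N m) and stays where left; press the holder on the keys with much over 6 N and it is dragged round with it. Its angle is not measured: at first the keys' line stands 0.4 to 1.45 rad anticlockwise (from above) of the presetter's y axis; look from above or feel.
- plunger_tip (a point): Tip of the dial gauge's plunger, 118 mm from the spindle axis along the presetter's +y, 190 mm above the bench, pointing at the axis. In the end the holder's cutting edges lie along this line (the presetter's y axis).
- rack: Fixed black holder rack on grey end plates, 85 mm deep (x), 335 mm long (y) at the feet, 85 mm high. Origin on the bench under its centre. Three pockets 90 mm apart along y: 35.5 mm round through holes in a 14 mm thick top plate; a holder stands upright in each, its flange on the rack's top.
- drill_chuck: Tool holder of the same taper with a dark drill chuck (38 mm diameter, 82 mm above its flange's lower face) in another pocket; origin in the lower face of its flange, on the axis. To be left alone.
- face_mill: Tool holder of the same taper with a wide face mill (50 mm diameter, 60 mm above its flange's lower face) in another pocket; origin in the lower face of its flange, on the axis. To be left alone.
- sleeve_tall: Loose turned steel sleeve, 64 mm diameter, 85 mm high; origin under its centre. Bystander.
- sleeve_short: Loose turned steel sleeve, 56 mm diameter, 45 mm high; origin under its centre. Bystander.
- blank: Loose brown stepped steel blank, 76 mm diameter, 42 mm high; origin under its centre. Bystander.
- hook_spanner: Loose flat hook spanner, 190 mm long along its x, 6 mm thick, lying near the robot's base; origin in the centre of its hook. Bystander.
- oil_bottle: Loose white oil bottle, 56 mm diameter, 140 mm high, standing at the back; origin under its centre. Bystander.
Things that resemble listed ones, but are neither listed nor needed, are in the scene too. Leave any pink or red look-alike of the holder alone.

How it is judged:
On the way, in this order (a step that is already met when the one before it is completed fails the run):
1. the holder is lifted clear of the rack (height (world z) of holder above 0.16 m), for 0.1 s.
2. the holder is fully home on the spindle, both keys in its slots (z of holder in the frame of spindle_face between -0.003 and 0.003 m and horizontal distance between holder and spindle_face below 0.004 m and angle between holder's own z axis and vertical below 0.06 rad), for 0.2 s.
At the end, for the whole second after the job is handed in: The holder stands fully home in the presetter's spindle: flange within 3 mm of the spindle face (riding on the keys it would be 8 mm high), within 4 mm of the axis, upright within 0.06 rad, a cutting edge within 0.14 rad (8 degrees) of the line to the dial's plunger, released and at rest (all of step 2 and angle between the x axis of holder and the y axis of presetter, either way round below 0.14 rad and linear speed of holder below 0.01 m/s and contact force between the fingers and holder below 0.1 N); the robot touches nothing.
It fails at once if the holder is rammed or forced on the presetter (more than 40 N between them) (contact force between holder and presetter above 40 N).
It fails at once if another holder in the rack is disturbed (moved more than 15 mm) (distance of any of drill_chuck, face_mill from where it was at the start of the episode above 0.015 m).
It fails at once if a thing lying on the bench is disturbed (moved more than 15 mm) (distance of any of sleeve_tall, sleeve_short, blank, hook_spanner, oil_bottle from where it was at the start of the episode above 0.015 m).
It also fails if it takes over 51 s, if anything falls off the work surface, if the arm or the gripper's body presses on something with over 40 N, if the wrist force passes 120 N, or if a joint passes its speed limit or range.

## Working session

There is one attempt and no reset: what is moved stays moved. The work goes in short steps, Python scripts to look and compute and a shell command to move; the robot and the scene stay as the last step left them, time stands still between calls to the robot, and variables do not carry over. Pictures are saved under pics/ and viewed, and the job is handed in when it is done.

```bash
mkdir -p pics; cat > h.py <<'E'
import numpy as np,cv2
from station import ctrl
def cam(n):
    p=ctrl.camera_params(n); f=210/np.tan(np.radians(p['fov_y'])/2)
    K=np.array([[f,0,p['cx']],[0,f,p['cy']],[0,0,1]]); return K,np.array(p['dist_coeffs'],float),np.array(p['R']),np.array(p['t'])
def ray(n,uv):
    K,d,R,t=cam(n); x=cv2.undistortPoints(np.array(uv,float).reshape(-1,1,2),K,d).reshape(-1,2)
    D=np.c_[x,np.ones(len(x))]@R; return -R.T@t,D
def onz(n,uv,z):
    C,D=ray(n,uv); s=(z-C[2])/D[:,2]; return C+D*s[:,None]
def proj(n,X):
    K,d,R,t=cam(n); return cv2.projectPoints(np.array(X,float).reshape(-1,3),cv2.Rodrigues(R)[0],t,K,d)[0].reshape(-1,2)
def cloud(n,dep):
    K,d,R,t=cam(n); h,w=dep.shape; u,v=np.meshgrid(np.arange(w),np.arange(h))
    C,D=ray(n,np.stack([u,v],-1).reshape(-1,2)); X=C+D*dep.reshape(-1,1); return X.reshape(h,w,3)
E
python3 - <<'E'
from h import *
for n in("scene","top"):
    im,d=ctrl.get_image(n); cv2.imwrite(f'pics/{n}0.png',im); np.savez(f'{n}0.npz',im=im,d=d)
    K,dc,R,t=cam(n); print(n,K[0,0],dc,-R.T@t,R[2])
o=ctrl.get_obs(); print(o)
E
```

```text
scene 513.5225872999077 [-0.10290952  0.          0.          0.          0.        ] [ 1.39353867 -0.59059864  1.22570082] [-0.56095538  0.38071402 -0.73510945]
top 453.8279994030278 [-0.10230882  0.          0.          0.          0.        ] [ 0.51154306 -0.03124046  1.24686836] [ 0.04925697 -0.00612119 -0.99876738]
{'t': 0.1, 'q': array([-1.37698196e+00,  5.32824438e-02,  1.61418665e+00,  1.68562024e-05,
        1.47594051e+00, -1.18985383e-01]), 'dq': array([ 0.00234405, -0.00243911, -0.00281477, -0.00032973, -0.00087276,
        0.00049138]), 'effort': array([ 6.74830244e-04, -3.94902706e+01, -3.71362174e+01,  9.58976898e-08,
        3.91581387e-03,  9.20476026e-06]), 'tool_pos': array([ 0.19223245, -0.59411534,  0.23017324]), 'tool_rot': array([ 2.05334963,  0.32568254, -2.05345606]), 'contact_force': array([-0.55522188,  0.98837224, -0.61962171]), 'wrist_torque': array([-0.05853329, -0.01407362, -0.04726539]), 'opening': 0.0852995939179931}
```

View pics/scene0.png

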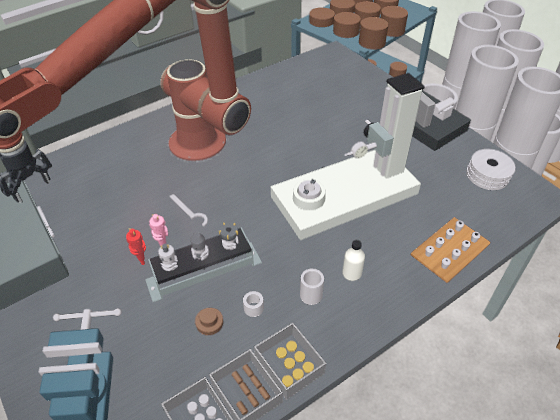

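View pics/top0.png

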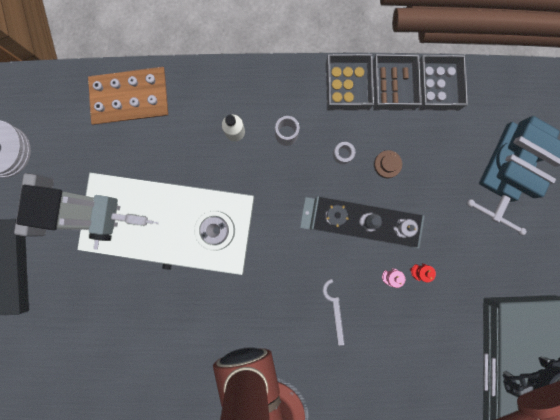

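The scene view shows three holders in the rack: (168,257), (199,245) and (229,236). In the top view they are at (408,228), (372,221) and (337,215). The pink and red look-alikes stand beside the rack. Next I'll enlarge the candidates and the spindle.

```bash
python3 - <<'E'
from h import *
a=np.load('scene0.npz')['im'];b=np.load('top0.npz')['im']
A=cv2.resize(a[205:295,130:270],(560,360),interpolation=cv2.INTER_CUBIC)
B=cv2.resize(b[195:265,290:430],(560,280),interpolation=cv2.INTER_CUBIC)
cv2.imwrite('pics/c1.png',np.vstack([A,B])[:600])
C=cv2.resize(b[200:260,180:250],(700,600),interpolation=cv2.INTER_CUBIC)
cv2.imwrite('pics/c2.png',C)
E
```

```text
(no output)
```

View pics/c1.png

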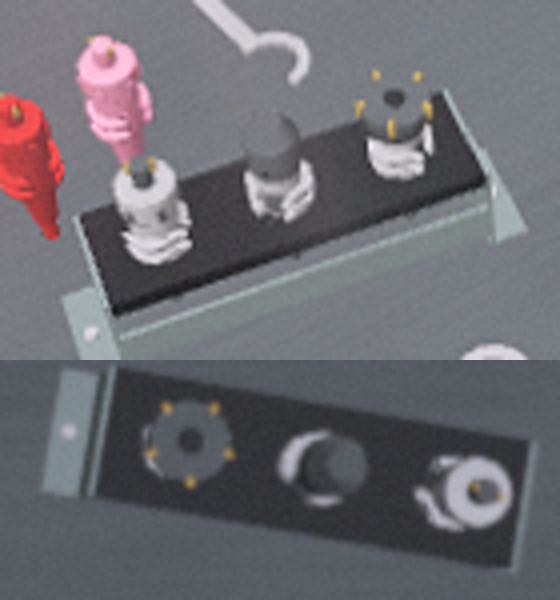

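View pics/c2.png

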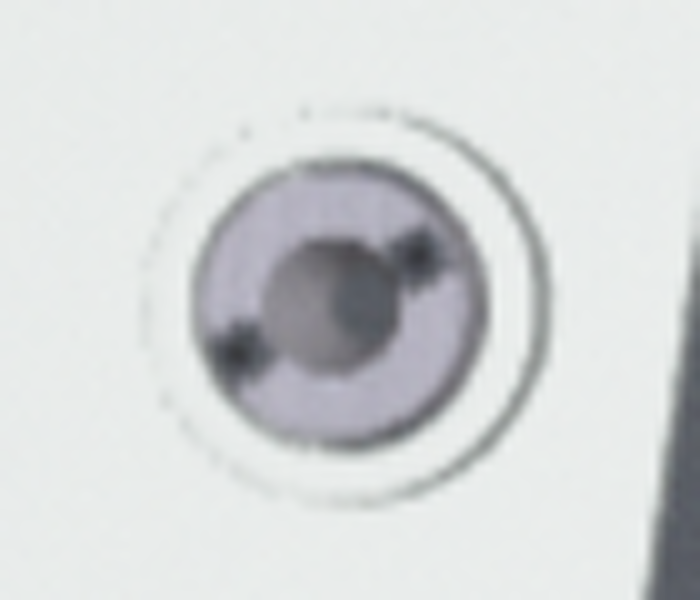

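The one to load is bare steel with a round collet nut and two gold inserts: scene (168,257), top (408,228). The dark drill chuck is at (372,221) and the five-insert face mill at (337,215). The keys show dark on the spindle at about (222,226) and (204,235). Now I'll measure them.

```bash
python3 - <<'E'
from h import *
z=np.load('top0.npz'); b=z['im'];d=z['d']; X=cloud('top',d)
# holder nut: depth cloud
def reg(X,r,c,lo,hi):
    P=X[r[0]:r[1],c[0]:c[1]].reshape(-1,3); return P[(P[:,2]>lo)&(P[:,2]<hi)]
P=X[215:245,390:425]; print('z hist',np.histogram(P[...,2],bins=np.arange(0,.2,.01)))
m=((X[...,2]>.138)&(X[...,2]<.158)).astype(np.uint8); m[:, :390]=0;m[:,430:]=0;m[:210]=0;m[250:]=0
cs,_=cv2.findContours(m,0,1); c=max(cs,key=cv2.contourArea); (u,v),r=cv2.minEnclosingCircle(c); M=cv2.moments(c)
print('nut',u,v,r,M['m10']/M['m00'],M['m01']/M['m00'],onz('top',[[u,v],[M['m10']/M['m00'],M['m01']/M['m00']]],.147), 'r mm',r*(1.247-.147)/453.8)
# colour nut
hsv=cv2.cvtColor(b,cv2.COLOR_BGR2HSV)
g=cv2.inRange(hsv,(15,110,90),(35,255,255)); ys,xs=np.nonzero(g[215:245,390:425]); print('gold',xs+390,ys+215)
# scene
zs=np.load('scene0.npz'); Xs=cloud('scene',zs['d']); 
Ps=Xs[240:275,150:190].reshape(-1,3); print('scene top z',Ps[:,2].max()); Q=Ps[(Ps[:,2]>.130)&(Ps[:,2]<.150)];print(len(Q),Q.mean(0),Q.min(0),Q.max(0))
Q=Ps[(Ps[:,2]>.155)&(Ps[:,2]<.18)];print(len(Q),Q.mean(0))
# spindle face
m=((X[...,2]>.098)&(X[...,2]<.12)).astype(np.uint8); m2=np.zeros_like(m);m2[205:255,185:245]=m[205:255,185:245]
cs,_=cv2.findContours(m2,0,1); c=max(cs,key=cv2.contourArea);(u,v),r=cv2.minEnclosingCircle(c);e=cv2.fitEllipse(c)
print('face',u,v,r,e,onz('top',[[u,v],e[0]],.105),'r mm',r*(1.247-.105)/453.8)
# base edges of presetter: white mask
m=(cv2.inRange(b,(200,200,200),(255,255,255)));m[:170]=0;m[280:]=0;m[:,:78]=0;m[:,260:]=0
m[(X[...,2]<.045)|(X[...,2]>.065)]=0
m=cv2.morphologyEx(m,cv2.MORPH_CLOSE,np.ones((25,25)))
cs,_=cv2.findContours(m,0,1); c=max(cs,key=cv2.contourArea); r=cv2.minAreaRect(c); bx=cv2.boxPoints(r);print(bx); W=onz('top',bx,.055); print(W); 
for i in range(4):
    dd=W[(i+1)%4]-W[i]; print(np.linalg.norm(dd),np.degrees(np.arctan2(dd[1],dd[0])))
# keys
hs=b[200:260,180:250].astype(int); gr=hs.sum(2)/3
k=((gr<85)).astype(np.uint8); n,l,st,ce=cv2.connectedComponentsWithStats(k)
for i in range(1,n): print(st[i],ce[i]+[180,200], onz('top',[ce[i]+[180,200]],.113))
E
```

```text
z hist (array([ 54,   0,   0,   0,   0,   0,   0,  19, 586,  23,  46,   1,   9,
        22, 162,  14,  38,   5,   0]), array([0.  , 0.01, 0.02, 0.03, 0.04, 0.05, 0.06, 0.07, 0.08, 0.09, 0.1 ,
       0.11, 0.12, 0.13, 0.14, 0.15, 0.16, 0.17, 0.18, 0.19]))
nut 408.625 227.5 8.639580726623535 407.4869047619047 227.55 [[ 0.51697793 -0.35853215  0.147     ]
 [ 0.51689856 -0.35569062  0.147     ]] r mm 0.020942130452370845
gold [] []
scene top z 1.2257008152438487
154 [ 0.52702633 -0.3599743   0.14310236] [ 0.50074204 -0.3795041   0.13002014] [ 0.540824   -0.33752114  0.14994398]
48 [ 0.52083464 -0.35821221  0.164087  ]
face 212.89999389648438 230.5 13.55960464477539 ((212.89540100097656, 230.3583526611328), (25.9847469329834, 26.382665634155273), 64.60697174072266) [[0.51622934 0.12479486 0.105     ]
 [0.5165858  0.12480394 0.105     ]] r mm 0.03412311261422102
[[ 77.494675 249.39282 ]
 [ 89.076614 171.62843 ]
 [253.16035  196.06644 ]
 [241.57841  273.8308  ]]
[[0.46960146 0.49632409 0.055     ]
 [0.67766144 0.46587704 0.055     ]
 [0.60577311 0.02484777 0.055     ]
 [0.4021819  0.05735459 0.055     ]]
0.21027595552541076 -8.325446192214311
0.44684981041003585 -99.25786456218434
0.20617001898421428 170.92832144335142
0.4441166731179026 81.26840067259506
[34 25  2  2  3] [214.66666667 225.33333333] [[0.52905617 0.11918041 0.113     ]]
[37 24  6  4 11] [220.27272727 225.54545455] [[0.52836188 0.10512894 0.113     ]]
[22 34  3  3  7] [203.28571429 235.        ] [[0.50522446 0.14790622 0.113     ]]
```

```bash
python3 - <<'E'
from h import *
z=np.load('top0.npz'); b=z['im'].astype(np.float32); g=b.mean(2)
def radial(c0,rpx,lo,hi,it=6,sign=-1,zz=0,angs=np.arange(0,360,10)):
    c=np.array(c0,float)
    for _ in range(it):
        pts=[]
        for a in np.radians(angs):
            rs=np.arange(lo,hi,.1); xs=(c[0]+rs*np.cos(a)).astype(np.float32); ys=(c[1]+rs*np.sin(a)).astype(np.float32)
            p=cv2.remap(g,xs[None],ys[None],cv2.INTER_CUBIC)[0]; p=cv2.GaussianBlur(p[None],(0,0),4)[0]
            G=np.gradient(p)*sign; i=G.argmax(); pts.append((xs[i],ys[i]))
        pts=np.array(pts,np.float32); W=onz('top',pts,zz)[:,:2]
        A=np.c_[2*W,np.ones(len(W))]; 
        k=np.ones(len(W),bool)
        for _ in range(4):
            s=np.linalg.lstsq(A[k],(W[k]**2).sum(1),rcond=None)[0]; r=np.sqrt(s[2]+s[:2]@s[:2]); e=abs(np.hypot(*(W-s[:2]).T)-r); k=e<max(.001,2*np.median(e))
        c=proj('top',[s[0],s[1],zz])[0]
    print(c,s[:2],'r',r,'n',k.sum(),'res',e[k].mean()); return c
print('nut outer'); radial((409.4,227.8),8.6,6.5,11,zz=.147)
print('face outer (lilac->white +)'); radial((213.8,230.4),13.5,11,16.5,zz=.105,sign=1)
radial((213.8,230.4),13.5,11,16.5,zz=.105,sign=-1)
h=cv2.resize(z['im'][215:243,395:425],None,fx=20,fy=20,interpolation=cv2.INTER_CUBIC); cv2.imwrite('pics/n.png',h)
# gold: b-channel deficit
B=z['im'].astype(int); sat=(B[...,2]-B[...,0])[218:240,400:420]; print(sat.max()); ys,xs=np.nonzero(sat>15); print([(x+400,y+218,sat[y,x]) for x,y in zip(xs,ys)])
sc=np.load('scene0.npz')['im']; cv2.imwrite('pics/n2.png',cv2.resize(sc[238:278,148:190],None,fx=14,fy=14,interpolation=cv2.INTER_CUBIC))
S=sc.astype(int);sat=(S[...,2]-S[...,0])[238:262,155:185]; ys,xs=np.nonzero(sat>15); print([(x+155,y+238,sat[y,x]) for x,y in zip(xs,ys)])
E
```

```text
nut outer
[409.22255417 227.5096621 ] [ 0.51693175 -0.36002251] r 0.020766612564176105 n 34 res 0.0002977660267970686
face outer (lilac->white +)
[213.43712308 229.98794321] [0.51750207 0.1234292 ] r 0.037592147581764136 n 36 res 0.00028341621506064316
[213.22542791 229.92095636] [0.51767666 0.12396264] r 0.03290532587979651 n 31 res 0.0002997197653406457
47
[(np.int64(407), np.int64(226), np.int64(17)), (np.int64(408), np.int64(226), np.int64(47)), (np.int64(409), np.int64(226), np.int64(41)), (np.int64(408), np.int64(227), np.int64(37)), (np.int64(409), np.int64(227), np.int64(25)), (np.int64(415), np.int64(228), np.int64(19)), (np.int64(414), np.int64(229), np.int64(25)), (np.int64(415), np.int64(229), np.int64(30))]
[(np.int64(155), np.int64(238), np.int64(37)), (np.int64(156), np.int64(238), np.int64(36)), (np.int64(157), np.int64(238), np.int64(36)), (np.int64(158), np.int64(238), np.int64(34)), (np.int64(159), np.int64(238), np.int64(33)), (np.int64(160), np.int64(238), np.int64(31)), (np.int64(161), np.int64(238), np.int64(32)), (np.int64(162), np.int64(238), np.int64(40)), (
[... 2472 characters left out ...]
nt64(45)), (np.int64(161), np.int64(245), np.int64(68)), (np.int64(162), np.int64(245), np.int64(23)), (np.int64(167), np.int64(245), np.int64(75)), (np.int64(168), np.int64(245), np.int64(60)), (np.int64(160), np.int64(246), np.int64(37)), (np.int64(161), np.int64(246), np.int64(89)), (np.int64(162), np.int64(246), np.int64(16)), (np.int64(167), np.int64(246), np.int64(47)), (np.int64(168), np.int64(246), np.int64(53)), (np.int64(161), np.int64(247), np.int64(51)), (np.int64(162), np.int64(247), np.int64(26)), (np.int64(167), np.int64(247), np.int64(38)), (np.int64(168), np.int64(247), np.int64(49)), (np.int64(161), np.int64(248), np.int64(46)), (np.int64(162), np.int64(248), np.int64(39))]
```

View pics/n.png

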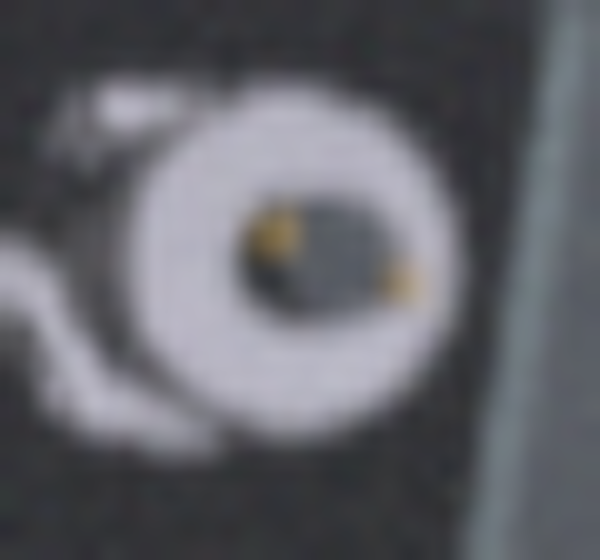

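View pics/n2.png

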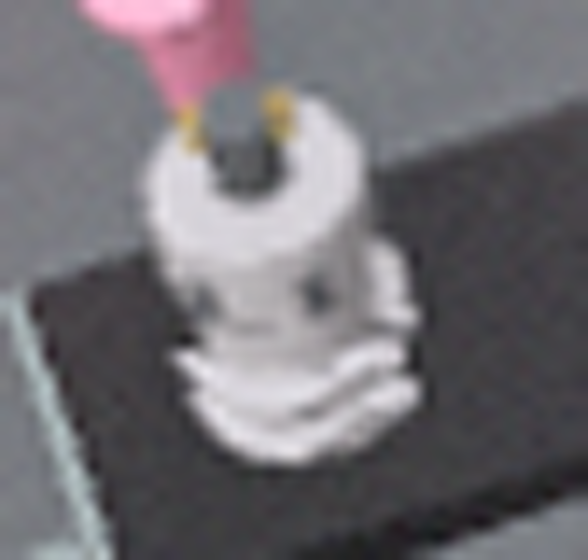

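```bash
python3 - <<'E'
from h import *
a=onz('top',[[408.3,226.4],[414.6,228.8]],.164); d=a[0]-a[1]; print(a,np.linalg.norm(d),np.degrees(np.arctan2(d[1],d[0])))
a=onz('scene',[[161.3,246.3],[167.6,245.6]],.164); d=a[1]-a[0]; print(a,np.linalg.norm(d),np.degrees(np.arctan2(d[1],d[0])))
K,dc,R,t=cam('top'); print(R)
z=np.load('top0.npz');b=z['im']
g=(b.min(2)>205).astype(np.uint8)*255; g=cv2.morphologyEx(g,cv2.MORPH_CLOSE,np.ones((5,5)))
g[:165]=0;g[285:]=0;g[:,:75]=0;g[:,262:]=0
# sample right edge (near end), top edge(+x) and bottom edge (-x)
def line(pts,zz):
    W=onz('top',pts,zz)[:,:2]; vx,vy,x0,y0=cv2.fitLine(W.astype(np.float32),cv2.DIST_HUBER,0,.001,.001).ravel(); return np.array([vx,vy]),np.array([x0,y0])
top=[(u,np.nonzero(g[:230,u])[0].min()-.5) for u in range(130,245,3)]
bot=[(u,np.nonzero(g[:,u])[0].max()+.5) for u in range(130,238,3)]
rig=[(np.nonzero(g[v,:])[0].max()+.5,v) for v in range(203,265,3)]
L=[line(p,.055) for p in(top,bot,rig)]
for v,p in L: print(np.degrees(np.arctan2(v[1],v[0])),p)
def inter(a,b): 
    s=np.linalg.solve(np.c_[a[0],-b[0]],b[1]-a[1]); return a[1]+a[0]*s[0]
c1=inter(L[0],L[2]);c2=inter(L[1],L[2]); print(c1,c2,np.linalg.norm(c1-c2)); yv=L[0][0]+np.sign(L[0][0]@L[1][0])*L[1][0]; yv/=np.linalg.norm(yv); yv*=np.sign(yv[1]); print('axis',(c1+c2)/2+.085*yv, 'yaw deg y-axis',np.degrees(np.arctan2(yv[1],yv[0])))
s=np.load('scene0.npz')['im']; cv2.imwrite('pics/s2.png',cv2.resize(s[165:225,270:350],None,fx=10,fy=10,interpolation=cv2.INTER_CUBIC))
# plunger in top
cv2.imwrite('pics/t2.png',cv2.resize(b[195:245,80:240],None,fx=5,fy=5,interpolation=cv2.INTER_CUBIC))
print(proj('scene',[[.5172,.1243,.105]]), (proj('scene',[[.5172,.1243,.105]])-[270,165]+.5)*10-.5)
E
```

```text
[[ 0.51955472 -0.3527406   0.164     ]
 [ 0.51353819 -0.36809007  0.164     ]] 0.016486505634300284 68.59633654214942
[[ 0.51370202 -0.3660689   0.164     ]
 [ 0.52131402 -0.3510919   0.164     ]] 0.016800387614948155 63.058210983522265
[[-0.01272236 -0.99990394  0.00550072]
 [-0.99870511  0.01243573 -0.04933012]
 [ 0.04925697 -0.00612119 -0.99876738]]
81.111145 [0.6335165  0.20020172]
81.25948 [0.4268356  0.21293427]
-8.825737 [0.52695876 0.03815147]
[0.606247   0.02584054] [0.40292448 0.05741003] 0.2057588
axis [0.5176111  0.12562136] yaw deg y-axis 81.18531
[[308.29279483 187.30882266]] [[387.42794828 227.58822655]]
```

View pics/s2.png

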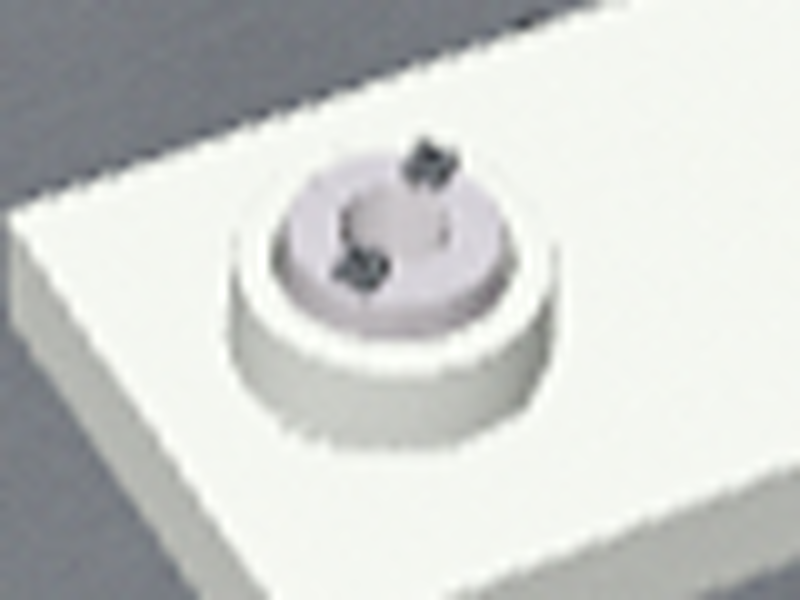

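View pics/t2.png

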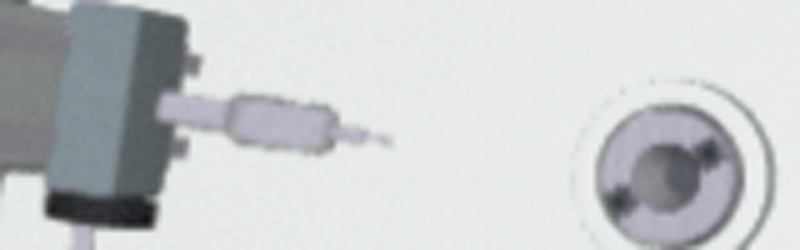

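```bash
cat >> h.py <<'E'
from scipy.spatial.transform import Rotation as Rn
def st():
    o=ctrl.get_obs(); R=Rn.from_rotvec(o['tool_rot']).as_matrix(); return o,R
def to(p,yaw=None):
    """shift in tool axes to world p; turn about tool x so that tool y has world yaw (deg, mod 180)"""
    o,R=st(); s=R.T@(np.array(p)-o['tool_pos']); y=np.degrees(np.arctan2(R[1,1],R[0,1]))
    r=None
    if yaw is not None:
        d=(yaw-y+90)%180-90; r=-d  # tool x is down
    print('t',round(o['t'],2),'pos',o['tool_pos'].round(4),'jawyaw',round(y,2),'tilt',R[:,0].round(4),'q6',o['q'].round(3),'\n shift',s.round(4),'turn x',r,'F',o['contact_force'].round(2),'T',o['wrist_torque'].round(3),'open',round(o['opening'],4))
E
python3 - <<'E'
from h import *
a=onz('scene',[[312.55,180.85],[305.75,191.35]],.111); d=a[0]-a[1]; print(a,a.mean(0),np.linalg.norm(d),np.degrees(np.arctan2(d[1],d[0])))
print('plunger px', proj('top',[[.5356,.2418,.19]]), (proj('top',[[.5356,.2418,.19]])-[80,195]+.5)*5-.5)
_,R=st();print(R.round(4))
X=cloud('top',np.load('top0.npz')['d']);
for n,(u,v) in dict(mill=(337,215),chuck=(372,221),red=(424,273),pink=(396,279)).items(): print(n,X[v-4:v+5,u-4:u+5].reshape(-1,3).max(0).round(3),X[v,u].round(3))
print(X[40:300,60:520,2][...].max())
to([.517,-.360,.25],69)
E
```

```text
[[0.50685565 0.14856866 0.111     ]
 [0.53132784 0.10354329 0.111     ]] [0.51909174 0.12605597 0.111     ] 0.05124619424008308 118.52496358718608
plunger px [[158.20627529 222.66403574]] [[393.03137645 140.32017868]]
[[-3.000e-04  3.077e-01 -9.515e-01]
 [ 1.800e-03 -9.515e-01 -3.077e-01]
 [-1.000e+00 -1.800e-03 -2.000e-04]]
mill [ 0.56  -0.173  0.151] [ 0.55  -0.183  0.144]
chuck [ 0.544 -0.256  0.171] [ 0.534 -0.264  0.168]
red [ 0.414 -0.387  0.154] [ 0.404 -0.4    0.131]
pink [ 0.512 -0.031  1.247] [ 0.393 -0.323  0.152]
1.2468683568564953
t 0.1 pos [ 0.1922 -0.5941  0.2302] jawyaw -72.08 tilt [-3.0e-04  1.8e-03 -1.0e+00] q6 [-1.377  0.053  1.614  0.     1.476 -0.119] 
 shift [-0.0195 -0.1229 -0.3811] turn x 38.92202519340924 F [-0.56  0.99 -0.62] T [-0.059 -0.014 -0.047] open 0.0853
```

Both views agree on the measurements:

| Item | Value |
|---|---|
| Nut axis | (0.517, −0.360) |
| Spindle axis | (0.5177, 0.1255) |
| Key line | 118.5° |
| Presetter y axis | 81.2° |
| Slot line | about 66° |

The plunger's predicted pixel falls on its tip. I'll move above the nut now.

```bash
python3 -m handwheel '[1,-0.005,-0.005,-0.015,-2,0,0, 1,-0.010,-0.015,-0.045,-6,0,0, 1,-0.015,-0.026,-0.082,-10,0,0, 1,-0.0195,-0.038,-0.119,-14,0,0, 1,-0.0195,-0.050,-0.156,-18,0,0, 1,-0.0195,-0.062,-0.193,-22,0,0, 1,-0.0195,-0.074,-0.230,-26,0,0, 1,-0.0195,-0.086,-0.267,-30,0,0, 1,-0.0195,-0.098,-0.304,-34,0,0, 1,-0.0195,-0.110,-0.341,-38,0,0, 1,-0.0195,-0.119,-0.369,-40,0,0, 1,-0.0195,-0.1229,-0.3811,-40,0,0]' 40; python3 -c "
from h import *
to([.517,-.360,.114],-32)"
```

```text
t: 1.1
tool_pos: [0.52, -0.3568, 0.2507]
tool_rot: [1.606, 0.895, -1.603]
contact_force: [-0.5, 0.8, -0.4]
opening: 0.0853
t 1.1 pos [ 0.52   -0.3568  0.2507] jawyaw -31.73 tilt [ 7.0e-04  1.3e-03 -1.0e+00] q6 [-7.200e-01  5.500e-02  1.578e+00  1.000e-03  1.509e+00 -1.660e-01] 
 shift [ 0.1367 -0.0008  0.0045] turn x 0.271865449759801 F [-0.53  0.81 -0.4 ] T [-0.015 -0.023 -0.019] open 0.0853
```

```bash
python3 -m handwheel '[1,0,0,0,0,0,0, 1,0,0,0,0,0,0]'; python3 -c "
from h import *
to([.517,-.360,.114],-32)"
```

```text
t: 1.27
tool_pos: [0.5172, -0.3598, 0.2506]
tool_rot: [1.607, 0.892, -1.608]
contact_force: [-0.4, 0.1, -0.1]
opening: 0.085
t 1.27 pos [ 0.5172 -0.3598  0.2506] jawyaw -31.99 tilt [-9.e-04 -0.e+00 -1.e+00] q6 [-7.260e-01  5.400e-02  1.579e+00 -1.000e-03  1.509e+00 -1.670e-01] 
 shift [0.1366 0.     0.0002] turn x 0.005157753596009229 F [-0.36  0.05 -0.07] T [-0.026  0.003 -0.045] open 0.085
```

```bash
python3 -m handwheel '[1,0.015,0,0,0,0,0, 1,0.04,0,0,0,0,0, 1,0.07,0,0,0,0,0, 1,0.10,0,0,0,0,0, 1,0.125,0,0,0,0,0, 1,0.1366,0,0,0,0,0, 1,0.1366,0,0,0,0,0, 1,0.1366,0,0,0,0,0]'; python3 -c "
from h import *
to([.517,-.360,.114],-32)"; python3 -m handwheel '[0.55,0,0,0,0,0,0,0.4,0,0,0,0,0,0,0.3,0,0,0,0,0,0,0.2,0,0,0,0,0,0,0.2,0,0,0,0,0,0,0.2,0,0,0,0,0,0,0.2,0,0,0,0,0,0,0.2,0,0,0,0,0,0]' 40;  python3 -c "
from h import *
to([.517,-.360,.114],-32)"
```

```text
t: 1.93
tool_pos: [0.5163, -0.3609, 0.1138]
tool_rot: [1.609, 0.89, -1.61]
contact_force: [-0.4, 0.1, 0.3]
opening: 0.0853
t 1.93 pos [ 0.5163 -0.3609  0.1138] jawyaw -32.16 tilt [-9.e-04  6.e-04 -1.e+00] q6 [-0.728  0.161  1.698 -0.     1.283 -0.167] 
 shift [-0.0002  0.0001 -0.0012] turn x -0.1556698116791324 F [-0.4   0.05  0.31] T [-0.048 -0.044  0.004] open 0.0853
t: 2.6
tool_pos: [0.5179, -0.3611, 0.1161]
tool_rot: [1.608, 0.888, -1.607]
contact_force: [-0.6, 0.4, 6.1]
opening: 0.0413
t 2.6 pos [ 0.5179 -0.3611  0.1161] jawyaw -32.07 tilt [ 0.0018 -0.0019 -1.    ] q6 [-0.727  0.16   1.696 -0.     1.283 -0.167] 
 shift [ 0.0021 -0.0013 -0.0005] turn x -0.06770620823731122 F [-0.63  0.41  6.13] T [0.03  0.163 0.012] open 0.0413
```

```bash
python3 -m handwheel '[0.2,-0.003,0,0,0,0,0,0.2,-0.012,0,0,0,0,0,0.2,-0.03,0,0,0,0,0,0.2,-0.055,0,0,0,0,0,0.2,-0.085,0,0,0,0,0,0.2,-0.12,0,0,0,0,0,0.2,-0.155,0,0,0,0,0,0.2,-0.19,0,0,0,0,0,0.2,-0.212,0,0,0,0,0,0.2,-0.222,0,0,0,0,0,0.2,-0.222,0,0,0,0,0,0.2,-0.222,0,0,0,0,0]' 60;  python3 - <<'E'
from h import *
to([.5177,.1255,.335],20.5)
for n in("scene","top"):
    im,d=ctrl.get_image(n); cv2.imwrite(f'pics/{n}1.png',im); np.savez(f'{n}1.npz',im=im,d=d)
E
```

```text
t: 3.6
tool_pos: [0.5167, -0.3601, 0.3345]
tool_rot: [1.608, 0.893, -1.61]
contact_force: [-0.5, 0.2, -4.0]
opening: 0.0402
t 3.6 pos [ 0.5167 -0.3601  0.3345] jawyaw -32.08 tilt [-0.0017  0.0015 -1.    ] q6 [-0.727  0.025  1.471  0.     1.647 -0.167] 
 shift [ 3.000e-04 -2.571e-01 -4.120e-01] turn x -52.57527721859168 F [-0.54  0.16 -4.03] T [ 0.005  0.044 -0.003] open 0.0402
```

View pics/scene1.png

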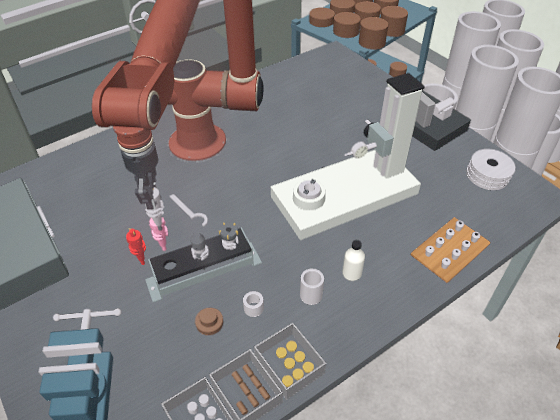

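```bash
python3 - <<'E'
from h import *
s=np.load('scene1.npz')['im']; u0,v0,f=130,170,10
im=cv2.resize(s[v0:v0+60,u0:u0+60],None,fx=f,fy=f,interpolation=cv2.INTER_CUBIC)
o=[.5167,-.3601]
for dz in (-.07,-.048,0,.02,.04,.062):
    p=(proj('scene',[[*o,.3345-.031+dz]])[0]-[u0,v0]+.5)*f-.5; print(dz,p); cv2.drawMarker(im,tuple(int(x) for x in p),(0,0,255),0,14)
cv2.imwrite('pics/s3.png',im)
E
```

```text
-0.07 [295.6799793  594.90172671]
-0.048 [280.13740642 538.37804272]
0 [244.97144195 410.03753213]
0.02 [229.78978536 354.43508346]
0.04 [214.28416754 297.52274897]
0.062 [196.84310851 233.35619299]
```

View pics/s3.png

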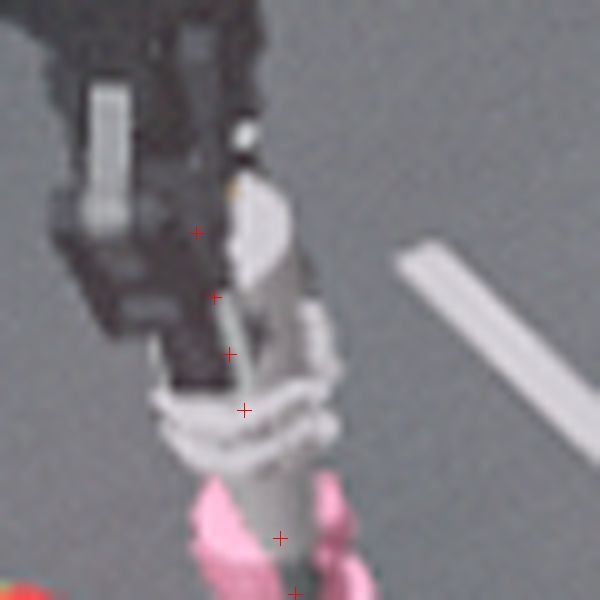

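```bash
python3 -m handwheel '[0.2,0,-0.005,-0.008,-2,0,0,0.2,0,-0.018,-0.029,-6,0,0,0.2,0,-0.034,-0.054,-10,0,0,0.2,0,-0.05,-0.08,-14,0,0,0.2,0,-0.066,-0.106,-18,0,0,0.2,0,-0.082,-0.131,-22,0,0,0.2,0,-0.098,-0.157,-26,0,0,0.2,0,-0.114,-0.183,-30,0,0,0.2,0,-0.130,-0.208,-34,0,0,0.2,0,-0.146,-0.234,-38,0,0,0.2,0,-0.158,-0.253,-42,0,0,0.2,0,-0.163,-0.261,-44,0,0]';  python3 - <<'E'
from h import *
to([.5177,.1255,.28],20.5)
E
```

```text
t: 4.7
tool_pos: [0.5166, -0.0493, 0.3345]
tool_rot: [1.05, 1.307, -1.049]
contact_force: [-0.1, -0.7, -3.3]
opening: 0.0402
t 4.7 pos [ 0.5166 -0.0493  0.3345] jawyaw 12.36 tilt [-0.0025  0.0022 -1.    ] q6 [-0.239 -0.241  1.718  0.002  1.668 -0.455] 
 shift [ 0.0549  0.0386 -0.1703] turn x -8.14477508179489 F [-0.06 -0.67 -3.31] T [ 0.001 -0.023 -0.047] open 0.0402
```

```bash
python3 -m handwheel '[0.2,0.005,0.003,-0.012,-2,0,0,0.2,0.015,0.010,-0.040,-4,0,0,0.2,0.025,0.017,-0.075,-6,0,0,0.2,0.035,0.025,-0.11,-8,0,0,0.2,0.045,0.033,-0.145,-8,0,0,0.2,0.0549,0.0386,-0.165,-8,0,0,0.2,0.0549,0.0386,-0.1703,-8,0,0,0.2,0.0549,0.0386,-0.1703,-8,0,0,0.2,0.0549,0.0386,-0.1703,-8,0,0]';  python3 - <<'E'
from h import *
to([.5177,.1255,.20],20.5)
for n in("scene","top"):
    im,d=ctrl.get_image(n); cv2.imwrite(f'pics/{n}2.png',im); np.savez(f'{n}2.npz',im=im,d=d)
s=np.load('scene2.npz')['im']; u0,v0,f=265,130,8
im=cv2.resize(s[v0:v0+75,u0:u0+90],None,fx=f,fy=f,interpolation=cv2.INTER_CUBIC); cv2.imwrite('pics/s4.png',im)
E
```

```text
t: 5.45
tool_pos: [0.5201, 0.1213, 0.2808]
tool_rot: [0.948, 1.354, -0.95]
contact_force: [0.5, -0.2, -5.1]
opening: 0.0403
t 5.45 pos [0.5201 0.1213 0.2808] jawyaw 19.94 tilt [-8.e-04 -1.e-03 -1.e+00] q6 [ 9.000e-02 -1.900e-01  1.762e+00 -1.000e-03  1.571e+00 -2.580e-01] 
 shift [ 0.0808 -0.0007 -0.0048] turn x -0.5632714680499475 F [ 0.52 -0.23 -5.12] T [-0.019 -0.027  0.032] open 0.0403
```

View pics/s4.png

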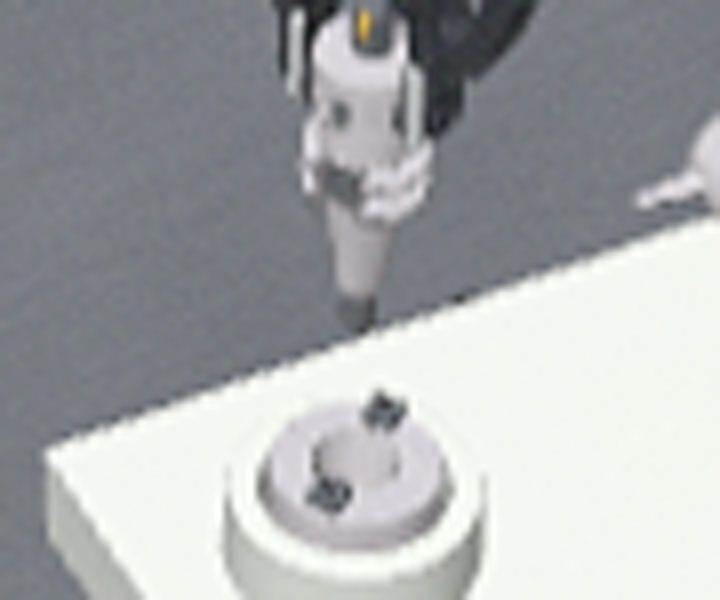

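```bash
python3 -m handwheel '[0.2,0,-0.0007,-0.0048,-0.5,0,0,0.2,0,-0.0007,-0.0048,-0.5,0,0,0.2,0,-0.0007,-0.0048,-0.5,0,0]'; python3 - <<'E'
from h import *
to([.5177,.1255,.20],20.5)
o=np.array([.5201,.1213])
def cyl(uv,r,c):
    C,D=ray('scene',[uv]);D=D[0]; A=D[:2]@D[:2];w=C[:2]-c;B=D[:2]@w;q=w@w-r*r; s=(-B-np.sqrt(B*B-A*q))/A; P=C+s*D; return P,np.degrees(np.arctan2(*(P[:2]-c)[::-1]))
for r in(.0163,.020,.023): print(cyl((307.1,152.9),r,o))
for r in(.006,.008): print(cyl((265+365.5/8-.5,130+22.5/8-.5),r,o))
# flange edges check : axis offset
print(proj('scene',[[*o,.2498],[*o,.2698],[*o,.1798]]), 'flange px centre', 265+368/8,130+185/8)
E
```

```text
t: 5.8
tool_pos: [0.518, 0.1256, 0.2817]
tool_rot: [0.944, 1.356, -0.943]
contact_force: [0.0, -0.2, -4.8]
opening: 0.0403
t 5.8 pos [0.518  0.1256 0.2817] jawyaw 20.38 tilt [ 8.e-04 -0.e+00 -1.e+00] q6 [ 0.098 -0.194  1.764 -0.     1.571 -0.257] 
 shift [ 0.0817 -0.0004 -0.    ] turn x -0.12251106802064271 F [ 0.03 -0.23 -4.81] T [-0.033  0.002  0.022] open 0.0403
(array([0.52649541, 0.10630705, 0.26102208]), np.float64(-66.89877850821433))
(array([0.52968271, 0.10374518, 0.26456829]), np.float64(-61.3710350673388))
(array([0.53218718, 0.10173216, 0.26735477]), np.float64(-58.29611386281022))
(array([0.52365791, 0.11646872, 0.32908433]), np.float64(-53.63085946062944))
(array([0.52524789, 0.11517634, 0.33072317]), np.float64(-49.947750807448514))
[[309.77696309 152.67528708]
 [310.02632321 147.36801559]
 [308.9357246  170.47373557]] flange px centre 311.0 153.125
```

```bash
python3 -m handwheel '[0.2,0.01,-0.0004,0,0,0,0,0.2,0.03,-0.0004,0,0,0,0,0.2,0.055,-0.0004,0,0,0,0,0.2,0.08,-0.0004,0,0,0,0,0.2,0.1,-0.0004,0,0,0,0,0.2,0.115,-0.0004,0,0,0,0,0.2,0.125,-0.0004,0,0,0,0,0.2,0.13,-0.0004,0,0,0,0,0.2,0.13,-0.0004,0,0,0,0]'; python3 - <<'E'
from h import *
to([.5177,.1255,.145],20.5)
E
```

```text
t: 6.55
tool_pos: [0.5168, 0.1258, 0.1499]
tool_rot: [0.942, 1.359, -0.944]
contact_force: [-0.6, -1.1, -4.1]
opening: 0.0408
t 6.55 pos [0.5168 0.1258 0.1499] jawyaw 20.41 tilt [-2.3e-03 -2.0e-04 -1.0e+00] q6 [ 0.099 -0.105  1.906 -0.     1.342 -0.257] 
 shift [0.0049 0.0008 0.0006] turn x -0.08812588037626767 F [-0.64 -1.14 -4.07] T [-0.039  0.01  -0.019] open 0.0408
```

```bash
python3 -m handwheel '[0.2,0.001,0,0,0,0,0,0.2,0.002,0,0,0,0,0,0.2,0.003,0,0,0,0,0,0.2,0.003,0,0,0,0,0]'; python3 -m handwheel '[0.2,0.001,0,0,0,0,0,0.2,0.002,0,0,0,0,0,0.2,0.002,0,0,0,0,0]';python3 -c "
from h import *
to([.5177,.1255,.145],20.5)"
```

```text
t: 6.88
tool_pos: [0.518, 0.1261, 0.1491]
tool_rot: [0.943, 1.356, -0.942]
contact_force: [-0.5, -0.4, -4.0]
opening: 0.0407
t: 7.13
tool_pos: [0.5175, 0.126, 0.1462]
tool_rot: [0.943, 1.357, -0.943]
contact_force: [-0.9, 0.3, -4.1]
opening: 0.0401
t 7.13 pos [0.5175 0.126  0.1462] jawyaw 20.42 tilt [-1.e-04  0.e+00 -1.e+00] q6 [ 0.099 -0.101  1.909  0.     1.333 -0.257] 
 shift [0.0012 0.     0.0006] turn x -0.07707665321416357 F [-0.92  0.27 -4.06] T [-0.052 -0.039 -0.034] open 0.0401
```

```bash
python3 -m handwheel '[0.2,0.001,0,0,0,0,0,0.2,0.0015,0,0,0,0,0,0.2,0.0015,0,0,0,0,0]'; python3 -m handwheel '[0.2,0.001,0,0,0,0,0,0.2,0.0015,0,0,0,0,0,0.2,0.0015,0,0,0,0,0]';python3 -m handwheel '[0.2,0.001,0,0,0,0,0,0.2,0.001,0,0,0,0,0,0.2,0.001,0,0,0,0,0]';python3 -c "
from h import *
to([.5177,.1255,.145],20.5)"
```

```text
t: 7.38
tool_pos: [0.5174, 0.126, 0.1446]
tool_rot: [0.943, 1.357, -0.943]
contact_force: [-0.7, 1.3, -3.9]
opening: 0.0403
t: 7.63
tool_pos: [0.5178, 0.126, 0.1437]
tool_rot: [0.943, 1.357, -0.942]
contact_force: [-0.6, -0.1, -1.8]
opening: 0.0405
t: 7.88
tool_pos: [0.5181, 0.126, 0.1432]
tool_rot: [0.943, 1.356, -0.942]
contact_force: [-0.5, -0.8, 1.1]
opening: 0.0403
t 7.88 pos [0.5181 0.126  0.1432] jawyaw 20.42 tilt [ 0.0015  0.     -1.    ] q6 [ 0.099 -0.097  1.911 -0.     1.326 -0.257] 
 shift [-0.0018 -0.0006  0.0003] turn x -0.0781981093479942 F [-0.54 -0.79  1.12] T [-0.09   0.189  0.057] open 0.0403
```

Contact is at TCP z 0.1432, which is the riding height, with about 5 N on the keys. Next I'll search by turning.

```bash
python3 -m handwheel '[0.2,0,0,0,-1,0,0,0.2,0,0,0,-2,0,0,0.2,0,0,0,-3,0,0,0.2,0,0,0,-3,0,0]'; python3 -m handwheel '[0.2,0,0,0,-1,0,0,0.2,0,0,0,-2,0,0,0.2,0,0,0,-3,0,0,0.2,0,0,0,-3,0,0]';python3 -c "
from h import *
to([.5177,.1255,.145],20.5)"
```

```text
t: 8.22
tool_pos: [0.517, 0.126, 0.1412]
tool_rot: [0.902, 1.377, -0.903]
contact_force: [1.4, -0.9, -4.5]
opening: 0.0404
t: 8.55
tool_pos: [0.5173, 0.126, 0.142]
tool_rot: [0.862, 1.394, -0.863]
contact_force: [0.0, 0.9, -4.9]
opening: 0.0405
t 8.55 pos [0.5173 0.126  0.142 ] jawyaw 26.48 tilt [-7.e-04 -1.e-04 -1.e+00] q6 [ 0.099 -0.096  1.912 -0.     1.326 -0.363] 
 shift [-0.003   0.0002  0.0006] turn x 5.978662811638301 F [ 0.04  0.93 -4.92] T [-0.017  0.006 -0.017] open 0.0405
```

The support force vanished within the first 3°, so the slots are over the keys. I'll lower it home.

```bash
python3 -m handwheel '[0.2,0.001,0,0,0,0,0,0.2,0.002,0,0,0,0,0,0.2,0.003,0,0,0,0,0,0.2,0.003,0,0,0,0,0]'; python3 -m handwheel '[0.2,0.001,0,0,0,0,0,0.2,0.002,0,0,0,0,0,0.2,0.002,0,0,0,0,0]';python3 -c "
from h import *
to([.5177,.1255,.135],-16.8)"
```

```text
t: 8.88
tool_pos: [0.5173, 0.126, 0.1389]
tool_rot: [0.863, 1.393, -0.864]
contact_force: [-0.3, -0.6, -4.1]
opening: 0.0405
t: 9.13
tool_pos: [0.5174, 0.1259, 0.1371]
tool_rot: [0.863, 1.393, -0.863]
contact_force: [-0.5, 0.1, -4.0]
opening: 0.0408
t 9.13 pos [0.5174 0.1259 0.1371] jawyaw 26.42 tilt [-3.e-04 -2.e-04 -1.e+00] q6 [ 0.099 -0.091  1.916 -0.     1.317 -0.362] 
 shift [0.0021 0.0001 0.0005] turn x 43.22234813654693 F [-0.51  0.08 -4.02] T [-0.047 -0.067  0.002] open 0.0408
```

```bash
python3 -m handwheel '[0.2,0.001,0,0,0,0,0,0.2,0.0015,0,0,0,0,0,0.2,0.0015,0,0,0,0,0]'; python3 -m handwheel '[0.2,0.001,0,0,0,0,0,0.2,0.0015,0,0,0,0,0,0.2,0.0015,0,0,0,0,0]';python3 -m handwheel '[0.2,0.001,0,0,0,0,0,0.2,0.001,0,0,0,0,0,0.2,0.001,0,0,0,0,0]';python3 -c "
from h import *
to([.5177,.1255,.135],-16.8)"
```

```text
t: 9.38
tool_pos: [0.5178, 0.126, 0.1363]
tool_rot: [0.863, 1.392, -0.863]
contact_force: [-0.1, -0.3, -1.7]
opening: 0.0406
t: 9.63
tool_pos: [0.5185, 0.1261, 0.1362]
tool_rot: [0.864, 1.391, -0.862]
contact_force: [-1.6, -1.0, 4.5]
opening: 0.0405
t: 9.88
tool_pos: [0.5187, 0.1261, 0.1361]
tool_rot: [0.864, 1.391, -0.862]
contact_force: [-4.8, -1.6, 10.2]
opening: 0.0401
t 9.88 pos [0.5187 0.1261 0.1361] jawyaw 26.42 tilt [ 2.6e-03  2.0e-04 -1.0e+00] q6 [ 0.099 -0.089  1.916 -0.     1.312 -0.362] 
 shift [ 0.0011 -0.0011  0.0001] turn x 43.22070452057932 F [-4.82 -1.55 10.22] T [-0.188  0.69  -0.022] open 0.0401
```

```bash
python3 -m handwheel '[0.2,-0.001,0,0,0,0,0,0.2,-0.002,0,0,0,0,0,0.2,-0.002,0,0,0,0,0]'; python3 -m handwheel '[0.2,0,0,0,1,0,0,0.2,0,0,0,4,0,0,0.2,0,0,0,8,0,0,0.2,0,0,0,12,0,0,0.2,0,0,0,16,0,0,0.2,0,0,0,20,0,0,0.2,0,0,0,20,0,0]';python3 -c "
from h import *
to([.5177,.1255,.135],-13)"
```

```text
t: 10.13
tool_pos: [0.5184, 0.1262, 0.1362]
tool_rot: [0.864, 1.391, -0.862]
contact_force: [0.0, -0.1, 4.0]
opening: 0.0406
t: 10.72
tool_pos: [0.5184, 0.126, 0.1362]
tool_rot: [1.128, 1.258, -1.126]
contact_force: [-0.1, -0.4, 4.3]
opening: 0.0407
t 10.72 pos [0.5184 0.126  0.1362] jawyaw 6.32 tilt [ 2.1e-03 -1.0e-04 -1.0e+00] q6 [ 0.099 -0.089  1.916 -0.     1.313 -0.011] 
 shift [ 0.0012 -0.0007  0.0004] turn x 19.320118272561956 F [-0.09 -0.38  4.3 ] T [-0.082 -0.241 -0.048] open 0.0407
```

```bash
python3 -m handwheel '[0.2,-0.0005,0,0,1,0,0,0.2,-0.0005,0,0,4,0,0,0.2,-0.0005,0,0,8,0,0,0.2,-0.0005,0,0,12,0,0,0.2,-0.0005,0,0,16,0,0,0.2,-0.0005,0,0,19,0,0,0.2,-0.0005,0,0,19,0,0,0.2,-0.0005,0,0,19,0,0]';python3 - <<'E'
from h import *
to([.5177,.1255,.135],-13)
for n in("scene","top"):
    im,d=ctrl.get_image(n); cv2.imwrite(f'pics/{n}3.png',im); np.savez(f'{n}3.npz',im=im,d=d)
s=np.load('scene3.npz')['im']; u0,v0,f=265,130,8
im=cv2.resize(s[v0:v0+75,u0:u0+90],None,fx=f,fy=f,interpolation=cv2.INTER_CUBIC); cv2.imwrite('pics/s5.png',im)
E
```

```text
t: 11.38
tool_pos: [0.5181, 0.1259, 0.1362]
tool_rot: [1.369, 1.097, -1.367]
contact_force: [1.1, -1.4, 3.9]
opening: 0.0408
t 11.38 pos [0.5181 0.1259 0.1362] jawyaw -12.48 tilt [ 1.5e-03 -2.0e-04 -1.0e+00] q6 [ 0.099 -0.09   1.916 -0.     1.313  0.317] 
 shift [ 0.0012 -0.0003  0.0005] turn x 0.5174172139939088 F [ 1.07 -1.42  3.87] T [-0.147 -0.492 -0.034] open 0.0408
```

View pics/s5.png

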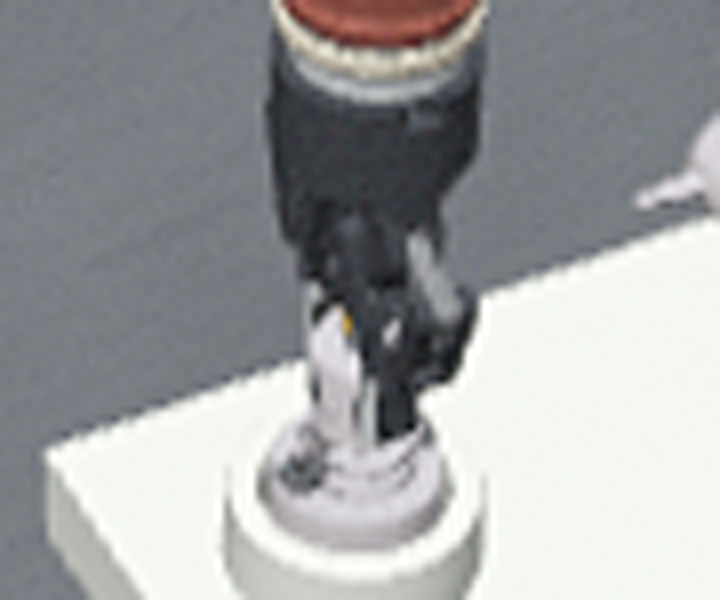

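View pics/top3.png

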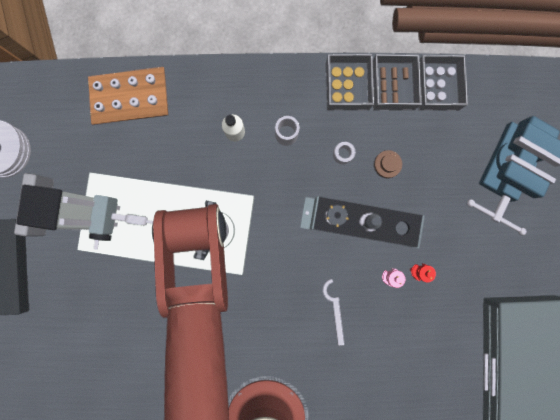

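```bash
python3 - <<'E'
from h import *
s=np.load('scene3.npz')['im'].astype(int); g=s.mean(2)[183:196,296:310]; print(g.astype(int))
for zz in(.109,.112):
    p=onz('scene',[[302.4,188.1]],zz)[0]; d=np.array([.519,.126])-p[:2]; print(p,np.linalg.norm(d),np.degrees(np.arctan2(d[1],d[0])))
E
```

```text
[[241 242 246 246 221 216 178 141 152 184 187 191 190 147]
 [242 246 247 231 210 219 165 161 119 165 190 191 189 173]
 [246 246 242 210 218 221 192 166 140 114 152 181 204 186]
 [246 248 213 214 222 184 182 134 134 125 189 210 218 183]
 [247 236 180 206 197 114 118 100 113 141 199 214 219 205]
 [249 193 168 173 136 102  64  98 121 102 153 163 205 209]
 [252 160 144 154  97 124 103 109  99 132 197 192 195 197]
 [252 137 136 188 141 110 102  93  69 150 201 210 213 210]
 [252 132 136 183 191 143 134 132 190 191 181 169 202 207]
 [250 173 134 168 190 191 203 200 217 214 206 190 207 202]
 [247 232 174 165 175 191 208 214 214 211 219 216 217 210]
 [247 249 215 164 175 178 186 196 201 211 213 217 214 216]
 [248 247 239 196 172 178 182 184 187 196 198 201 201 203]]
[0.51256589 0.10487773 0.109     ] 0.022080493496841234 73.05860265521582
[0.51493261 0.10300934 0.112     ] 0.023347678683488325 79.96733274222564
```

```bash
python3 -m handwheel '[0.2,-0.001,0,0,0,0,0,0.2,-0.0015,0,0,0,0,0,0.2,-0.0015,0,0,0,0,0]'; python3 -m handwheel '[0.4,0,0,0,0,0,0,0.6,0,0,0,0,0,0,0.8,0,0,0,0,0,0,1,0,0,0,0,0,0,1,0,0,0,0,0,0,1,0,0,0,0,0,0,1,0,0,0,0,0,0,1,0,0,0,0,0,0]';python3 -c "
from h import *
to([.5177,-.15,.30],-13)"
```

```text
t: 11.73
tool_pos: [0.5172, 0.1258, 0.1363]
tool_rot: [1.368, 1.097, -1.369]
contact_force: [4.1, -1.4, -2.6]
opening: 0.0405
t: 12.4
tool_pos: [0.5174, 0.1261, 0.1374]
tool_rot: [1.369, 1.097, -1.369]
contact_force: [0.8, 0.2, 0.4]
opening: 0.0853
t 12.4 pos [0.5174 0.1261 0.1374] jawyaw -12.58 tilt [-1.e-04  1.e-04 -1.e+00] q6 [ 0.099 -0.091  1.916  0.     1.317  0.319] 
 shift [-0.1626  0.0603  0.2694] turn x 0.4243372035440416 F [0.84 0.16 0.36] T [ 0.009 -0.017 -0.002] open 0.0853
```

```bash
python3 -m handwheel '[1,-0.01,0,0,0,0,0,1,-0.03,0,0,0,0,0,1,-0.06,0,0,0,0,0,1,-0.1,0,0,0,0,0,1,-0.135,0.005,0.02,0,0,0,1,-0.155,0.012,0.055,0,0,0,1,-0.1626,0.02,0.09,0,0,0,1,-0.1626,0.029,0.128,0,0,0,1,-0.1626,0.037,0.166,0,0,0,1,-0.1626,0.045,0.204,0,0,0,1,-0.1626,0.054,0.242,0,0,0,1,-0.1626,0.0603,0.2694,0,0,0]'
python3 - <<'E'
from h import *
for n in("scene","top"):
    im,d=ctrl.get_image(n); cv2.imwrite(f'pics/{n}4.png',im); np.savez(f'{n}4.npz',im=im,d=d)
s=np.load('scene4.npz')['im']; t=np.load('top4.npz')['im']
A=cv2.resize(s[145:205,280:340],(400,400),interpolation=cv2.INTER_CUBIC)
B=cv2.resize(t[210:250,193:233],(400,400),interpolation=cv2.INTER_CUBIC); cv2.imwrite('pics/f.png',np.hstack([A,B]))
E
```

```text
t: 13.4
tool_pos: [0.5173, -0.1529, 0.301]
tool_rot: [1.37, 1.095, -1.37]
contact_force: [0.6, 0.3, -0.1]
opening: 0.0854
```

View pics/f.png

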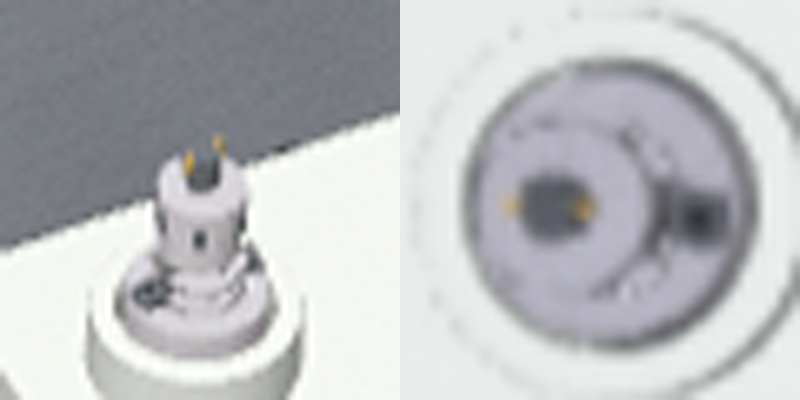

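View pics/top4.png

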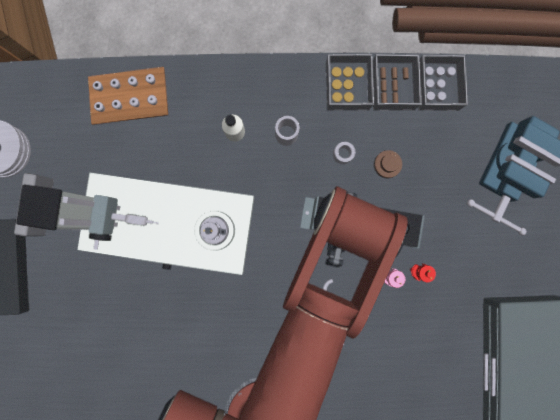

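```bash
python3 - <<'E'
from h import *
z=np.load('top4.npz'); t=z['im'].astype(float); X=cloud('top',z['d'])
sat=t[...,2]-t[...,0]
def cen(w,mask,bias=0):
    ys,xs=np.nonzero(mask); ww=w[ys,xs]; return np.array([(xs*ww).sum()/ww.sum(),(ys*ww).sum()/ww.sum()])
S=np.clip(sat,0,None)
ins=[]
for u0,u1 in((201,207),(208,215)):
    m=np.zeros_like(S,bool);m[227:235,u0:u1]=S[227:235,u0:u1]>12; print(m.sum()); ins.append(cen(S,m))
print(ins); W=onz('top',ins,.184); d=W[0]-W[1]; print(W,np.linalg.norm(d),'insert ang',np.degrees(np.arctan2(d[1],d[0])))
g=t.mean(2); m=np.zeros_like(S,bool); m[226:238,218:228]=g[226:238,218:228]<120; c=cen(130-g,m); print('key',c,m.sum())
P=onz('top',[c],.112)[0]
for ax in([.5177,.1255],[.5175,.1245],[.5176,.1237]):
    d=np.array(ax)-P[:2]; print(P,np.linalg.norm(d),np.degrees(np.arctan2(d[1],d[0])))
print(g[224:240,216:230].astype(int))
# heights
print('nut top z',np.median(X[226:228,203:212,2]), 'flange top', X[222:240,215:220,2].round(3).max())
n=X[215:245,195:232]; q=n[(n[...,2]>.155)&(n[...,2]<.175)]; print('nut z med',np.median(q[:,2]),q.mean(0))
s=np.load('scene4.npz')['im'].astype(float); S=s[...,2]-s[...,0]; ys,xs=np.nonzero(S[160:180,300:320]>18); print([(x+300,y+160,int(S[y+160,x+300])) for x,y in zip(xs,ys)])
E
```

```text
4
6
[array([203.5412844 , 230.30275229]), array([210.9695122 , 230.49390244])]
[[0.51661463 0.1360162  0.184     ]
 [0.51597076 0.11853851 0.184     ]] 0.01748954581388441 insert ang 87.89020576936758
key [221.4315534  231.31941748] 42
[0.5139084  0.10245412 0.112     ] 0.023355706222853417 80.65716815594863
[0.5139084  0.10245412 0.112     ] 0.02233653071886344 80.74696113565997
[0.5139084  0.10245412 0.112     ] 0.021564218277999696 80.14292528222667
[[136 175 178 167 179 183 184 183 174 141 132 175 228 233]
 [148 171 178 161 172 184 184 181 178 162 132 147 218 232]
 [166 157 176 185 162 179 181 180 180 177 137 137 186 230]
 [182 144 154 157 148 167 177 179 182 179 147 132 173 230]
 [184 152 118 111 124 138 157 165 170 167 154 128 152 230]
 [186 162 118  95 112 111 109 121 129 137 152 129 143 228]
 [186 164 116  91 102  91  85  86  96 109 156 125 133 228]
 [184 167 111  83  99  81  60  63  90 102 151 126 133 228]
 [185 154 101  81 100  83  63  66  90 106 143 126 145 228]
 [181 133  94 117 112 100  83  83  97 114 132 128 168 230]
 [170 121 105 155 140 140 120 117 124 132 129 132 191 231]
 [149 132 125 154 167 177 162 160 161 148 122 144 217 232]
 [153 165 164 151 179 182 185 181 168 130 127 177 228 234]
 [179 186 182 165 181 186 184 178 151 119 141 216 232 234]
 [174 184 170 181 184 183 181 164 126 121 173 228 233 234]
 [171 182 183 185 185 182 164 134 112 149 216 232 234 234]]
nut top z 0.16658667757702705 flange top 0.171
nut z med 0.16675884881293568 [0.51589422 0.12495602 0.16639735]
[(np.int64(312), np.int64(165), 33), (np.int64(312), np.int64(166), 65), (np.int64(313), np.int64(166), 38), (np.int64(312), np.int64(167), 23), (np.int64(313), np.int64(167), 51), (np.int64(308), np.int64(168), 79), (np.int64(313), np.int64(168), 27), (np.int64(307), np.int64(169), 23), (np.int64(308), np.int64(169), 119), (np.int64(307), np.int64(170), 32), (np.int64(308), np.int64(170), 84), (np.int64(308), np.int64(171), 23)]
```

```bash
python3 - <<'E'
from h import *
for zz in (.180,.184): 
    W=onz('scene',[[308,169.4],[312.45,166.6]],zz); d=W[1]-W[0]; print(W,np.linalg.norm(d),np.degrees(np.arctan2(d[1],d[0])))
s=np.load('scene4.npz')['im']; t=np.load('top4.npz')['im']
def ov(n,im,u0,v0,w,f):
    c=cv2.resize(im[v0:v0+w,u0:u0+w],None,fx=f,fy=f,interpolation=cv2.INTER_CUBIC)
    c=cv2.convertScaleAbs(c,alpha=1.2,beta=-20)
    return c
A=ov('scene',s,290,170,32,12); B=ov('top',t,200,216,32,12)
# predicted slot outlines at angles on flange top z=.125 (r 16.3..23, +-8.25mm)
cv2.imwrite('pics/g.png',np.hstack([A,B]))
E
```

```text
[[0.5149053  0.12173886 0.18      ]
 [0.5128145  0.14011996 0.18      ]] 0.018499628092725196 96.48933085641967
[[0.51826623 0.11901403 0.184     ]
 [0.51618344 0.13732482 0.184     ]] 0.018428863576438873 96.48933085641971
```

View pics/g.png

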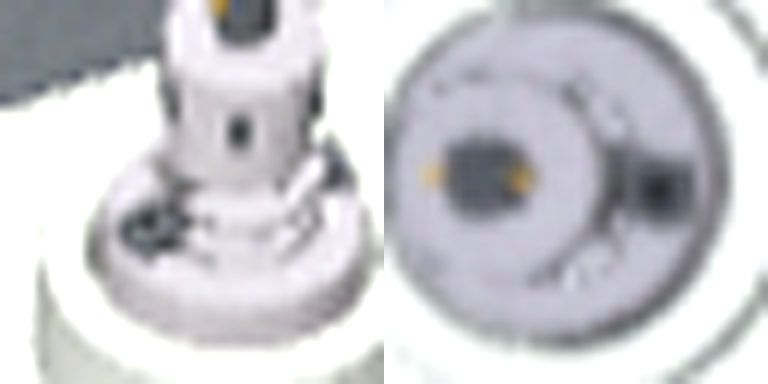

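The nut top reads z 0.1665; home is 0.167 and riding on the keys would be 0.175. In the top view the keys' line is at about 80.7° against a target of 81.2°, and the slot is centred on the key. I'll check that the neighbours are undisturbed before handing in.

```bash
python3 -m handwheel '[1,0,0,0,0,0,0,1,0,0,0,0,0,0,1,0,0,0,0,0,0]'; python3 - <<'E'
from h import *
a=np.load('top0.npz')['im'];b=np.load('top3.npz')['im']; d=cv2.absdiff(a,b).max(2)
for n,(u,v) in dict(mill=(337,215),chuck=(372,221),bottle=(232,122),tall=(287,127),short=(345,152),blank=(388,164),spanner=(335,310),pink=(396,279)).items(): print(n,(d[v-12:v+13,u-12:u+13]>60).sum())
o=ctrl.get_obs();print(o['t'],o['contact_force'],abs(o['dq']).max())
ctrl.finish_job()
E
```

```text
t: 13.75
tool_pos: [0.5178, -0.1489, 0.3003]
tool_rot: [1.368, 1.098, -1.367]
contact_force: [0.3, 0.7, -0.1]
opening: 0.0857
mill 0
chuck 0
bottle 0
tall 0
short 0
blank 0
spanner 0
pink 0
13.75 [ 0.31911761  0.71554847 -0.09813831] 0.007444425896813041
the job is handed in; nothing more can be done
```

I loaded the bare-steel holder with the two-edged cutter into the presetter spindle and handed the job in at 13.75 s. The last checks put it home and pointing at the plunger, though no verdict is reported.

I gripped it by the nut and lowered it onto the keys with about 5 N. It dropped over them within 3° of turning. I then lowered it home with about 15 N at most, turned it with the spindle to the plunger line, released it and backed off.

**Last checks**
- **Seating:** the nut top measured z 0.1665 m, against 0.167 m expected when home and 0.175 m when riding on the keys. By the same depth method it lies within about 1 mm of the spindle axis.
- **Direction:** the key line measured about 80.7°, against 81.2° to the plunger, and the slot looks centred on the key.
- **Disagreement:** the angle from the gold inserts came out higher, 88° from the top camera and 96° from the scene camera. I put that down to seeing different parts of each insert. I relied on the keys, which hold the holder to about ±3.4°; the tolerance is ±8°.
- **Surroundings:** the other holders, the bystanders and the pink look-alike showed no change between the first top picture and one taken just before release. The robot then stood clear with its wrist force near zero.

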